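Unlatch and open the cuvette holder

ROBOT

A 7-joint arm with a two-finger parallel gripper is mounted at the origin on a cart in front of the work surface, level with it; the furniture and walls round the work are solid. World frame = base frame: x ahead of the robot, y to its left, z up, the work surface at z = 0. Lengths are in m, angles in rad, forces in N, time in s.
With the tool pointing down it reaches from about 0.4 to 0.85 m from the base axis. Payload 4.5 kg.
Tool frame: the origin (TCP) lies midway between the tips of the shut fingers; the grasp point (between the pads) lies 19 mm behind it; z points along the fingers, y is the direction in which the jaws open and shut (so a half turn about z gives the same grasp; the last joint's range is limited). The gripper opens to 88 mm and grips with 3 to 60 N. Pads are 18 mm wide; open, the fingers measure 123 mm over their backs; the gripper's body (75 mm by 187 mm) begins 45 mm behind the grasp point.
Start: joints at [1.303, 0.689, -0.195, 1.565, 0.157, 0.902, -0.215], TCP at [0.186, -0.597, 0.239] pointing down, gripper open.
Joint ranges: [-3.01, 3.01], [-0.46, 2.08], [-1.47, 1.51], [0.13, 2.56], [-1, 4.14], [0.04, 2.09], [-2.66, 2.66]. Speed limits (rad/s): [2.57, 2.57, 3.14, 3.14, 3.14, 3.14, 3.14].

INTERFACE

Orientations are given as a unit quaternion [x, y, z, w].
In Python, from plant import r, viewer gives the robot as it stands.
- The arm moves only by the tool play_rows, never from a script. Its argument "commands" is a list of rows, each an object with "delta_rot": the turn, a rotation vector about the tool's x, y, z normalised to -1 to 1, where 1 is pi rad, a list of three; "travel": the shift along the tool's x, y, z normalised to -1 to 1, where 1 is 15 cm, a list of three; "gripper": the opening, from -1 (shut) to 1 (fully open). In form: [{"delta_rot": [wx, wy, wz], "travel": [x, y, z], "gripper": gripper}, ...]. A call has 1 to 12 rows; each row is the pose to reach, as a shift and turn from the pose commanded when the call began, along the tool's axes at that moment, turning the shorter way round; what a row does not reach only later rows make up. A row lasts 1/8 s, in which the tool goes at most 62.5 mm and 10.7 degrees, less where a joint would pass 70% of its speed; a pose out of reach is approached as far as the arm can. A call with a number of a shift or a turn outside -1 to 1 is refused whole. A call with a gripper value outside its range is refused whole. The fingers move at their own pace and stop on an object; "force" is the grip in N (left out, the last holds). Time passes only in rows, so rows that repeat a pose let the fingers close. It gives the time, the measured TCP pose, the force and the opening at its end, in the units of the state.
- r.get_state(): the state, without advancing time (a new reading comes with each control period).
- viewer.snapshot(name): name is "side" or "top"; returns a dict with "color" (384x512x3 uint8, red, green, blue), "z_map" (384x512 float32, m along the optical axis (not along the pixel's ray), 0 where there is no reading), "fx", "fy", "cx", "cy" (pixels), "origin" and "attitude" of the camera in the world. Camera axes: x right, y up, looking along -z (the intrinsics and any distortion apply to the point x, -y, -z); pixel columns grow to the right and rows downward; lengths in m; the calibration is good to about 2 mm. A picture is of the moment at which its call begins.
- r.finish_job(): hands the job in, once; it reports no verdict.
Trained networks look in the newest picture that a camera, given by its name, has taken for a name from the list of things; names that differ only in an ending like _2 or _b are one class to them, and where a whole thing is asked for, a point or a joint stands for the part that bears it (a point fixed in the world has none). Each returns a list of dicts, best first, with "conf" (0 to 1); they miss things now and then, are a little off and sometimes report something else, mostly with a low value. They report only what shows in the picture. A call takes as long as a camera call.
- viewer.outline_of(camera, label): "pixels" (384x512 bool, what is visible of it) and "at" ([column, row] in pixels, amid what is visible of it).
- viewer.pinpoint(camera, label): "at" ([column, row] in pixels: a listed point, or the origin of a listed thing).
The state is a dict: "clock": time; "q": joint angles; "qd": joint speeds; "joint_torque": joint torques, N m; "tool_pos": TCP position; "eef_rot": TCP orientation; "contact_force": force on the tool from outside, world axes, zero at the start; "moment": the same for the moment, N m; "opening": opening from 0.0 (shut) to 1.0 (fully open).
Only numpy, scipy, OpenCV 4.12 (cv2) and the standard library are available. Lean on these libraries where they do the work, as an engineer would, in place of code of your own. Each camera call takes 0.05 s, during which the arm holds its last target. There are 200 camera calls.

TASK

Open the cuvette holder that has the round window in its lid: press its black release tab down with the fingertips so that the lid springs up, then push the lid back until it stands fully open against its stop. Leave the other holder shut, take hold of nothing, and neither lift, tip nor shove the holders or the things round them.

Things in the scene. Friction and masses are not known exactly. Their poses are not given: they have to be found in the camera images.
- holder_round: Bench cuvette holder, white housing 170 mm long, 100 mm wide, 80 mm high with its lid shut, 2.4 kg, standing loose on the worktop on rubber feet. Its lid carries a ROUND dark window, 42 mm across with its steel rim. Origin: on the underside, 7 mm behind the middle of its length. Its own x axis points from the tab end (front) to the hinge end (back), y to its left, z up. The two holders are alike apart from the window.
- round_tab_top (a point): Where to press: middle of the upper face of the black ribbed release tab of that holder (pad 30 x 30 mm, 5 mm thick), 60 mm above the worktop. The tab is a rocker that pivots 22 mm behind this point; behind the pivot a black catch 22 mm wide stands up 20 mm above the pad and hooks over the lid's tongue.
- round_tab (a joint): Angle of the release tab, rad: 0 at rest, grows as its pad is pressed straight down, stop at 0.32 (7 mm lower at the pressing point, 3.5 mm lower 11 mm behind it, where the rear side of a blunt fingertip bears). A spring returns it: 2 to 4 N let the lid go, 3 to 6 N reach the stop, less the farther forward one presses. The lid is let go at about 0.21.
- round_lid (a joint): Angle of the lid, rad: 0 shut and latched, grows as it opens, stop at 1.9 (fully open, leaning back a little past upright). Once released, a spring pin lifts it by itself in about half a second to about 0.7, where it rests. From there it must be pushed, against its weight only (under 2 N); left short of upright (1.57) it falls back to about 0.7, past upright it falls gently to its stop.
- round_lid_edge (a point): Middle of the lid's free front edge, at its underside (tip of a 24 mm wide, 4.5 mm thick tongue that stands 6 mm out of the lid's front face); moves with the lid, 99 mm from the hinge line. With the lid shut it lies 70 mm above the worktop. The lid is grey, 84 mm wide, 10 mm thick.
- round_lid_hinge (a point): Middle of the lid's hinge line, at the back of the holder, 70 mm above the worktop; the line runs along the holder's y axis. The lid turns about it, its front edge going up and then back.
- holder_slot: Bench cuvette holder, white housing 170 mm long, 100 mm wide, 80 mm high with its lid shut, 2.4 kg, standing loose on the worktop on rubber feet. Its lid carries a LONG NARROW dark window, 60 x 22 mm with its steel rim. Origin: on the underside, 7 mm behind the middle of its length. Its own x axis points from the tab end (front) to the hinge end (back), y to its left, z up. The two holders are alike apart from the window.
- slot_tab_top (a point): Where to press: middle of the upper face of the black ribbed release tab of that holder (pad 30 x 30 mm, 5 mm thick), 60 mm above the worktop. The tab is a rocker that pivots 22 mm behind this point; behind the pivot a black catch 22 mm wide stands up 20 mm above the pad and hooks over the lid's tongue.
- slot_tab (a joint): Angle of the release tab, rad: 0 at rest, grows as its pad is pressed straight down, stop at 0.32 (7 mm lower at the pressing point, 3.5 mm lower 11 mm behind it, where the rear side of a blunt fingertip bears). A spring returns it: 2 to 4 N let the lid go, 3 to 6 N reach the stop, less the farther forward one presses. The lid is let go at about 0.21.
- slot_lid (a joint): Angle of the lid, rad: 0 shut and latched, grows as it opens, stop at 1.9 (fully open, leaning back a little past upright). Once released, a spring pin lifts it by itself in about half a second to about 0.7, where it rests. From there it must be pushed, against its weight only (under 2 N); left short of upright (1.57) it falls back to about 0.7, past upright it falls gently to its stop.
- slot_lid_edge (a point): Middle of the lid's free front edge, at its underside (tip of a 24 mm wide, 4.5 mm thick tongue that stands 6 mm out of the lid's front face); moves with the lid, 99 mm from the hinge line. With the lid shut it lies 70 mm above the worktop. The lid is grey, 84 mm wide, 10 mm thick.
- slot_lid_hinge (a point): Middle of the lid's hinge line, at the back of the holder, 70 mm above the worktop; the line runs along the holder's y axis. The lid turns about it, its front edge going up and then back.
- dropper: White dropper bottle, 22 mm across, 62 mm high, standing between the holders; origin at its underside. A bystander.
- timer: White bench timer with a red knob, 62 x 62 x 46 mm, to the right; origin at its underside. A bystander.
- cassette: White flat test cassette, 31 x 69 x 7 mm, lying between the holders; origin at its underside. A bystander.

How it is judged:
On the way, in this order (a step that is already met when the one before it is completed fails the run):
1. the fingers press the release tab of the round-window holder (value of joint round_tab above 0.1 rad and contact force between the fingers and round_tab above 0.3 N and value of joint round_lid below 0.4 rad).
2. its lid springs up by itself (value of joint round_lid between 0.5 and 1.2 rad), for 0.05 s.
3. its lid is pushed fully open (value of joint round_lid above 1.75 rad), for 0.2 s.
At the end, for the whole second after the job is handed in: The round-window lid stands open beyond 1.75 rad (stop at 1.9) and at rest, its tab has sprung back, the other lid is shut (under 0.05 rad), both holders stand level within 25 mm of where they were, and every bystander within 30 mm of where it was (value of joint round_lid above 1.75 rad and velocity of joint round_lid below 0.1 rad/s and value of joint round_tab below 0.06 rad and value of joint slot_lid below 0.05 rad and distance of each of holder_round, holder_slot from where it was at the start of the episode below 0.025 m and angle between each of holder_round, holder_slot's own z axis and vertical below 0.05 rad and linear speed of each of holder_round, holder_slot below 0.02 m/s and distance of each of dropper, timer, cassette from where it was at the start of the episode below 0.03 m); the robot touches nothing.
It fails at once if the other holder is unlatched or its tab pressed (value of joint slot_lid above 0.1 rad or value of joint slot_tab above 0.12 rad).
It fails at once if a holder is lifted, tipped or shoved (height (world z) of any of holder_round, holder_slot above 0.015 m or angle between any of holder_round, holder_slot's own z axis and vertical above 0.12 rad or distance of any of holder_round, holder_slot from where it was at the start of the episode above 0.03 m).
It fails at once if a bystander is lifted, carried or knocked away (distance of any of dropper, timer, cassette from where it was at the start of the episode above 0.04 m or height (world z) of any of dropper, timer, cassette above 0.02 m).
It also fails if it takes over 40 s, if anything falls off the work surface, if the arm or the gripper's body presses on something with over 40 N, if the wrist force passes 120 N, or if a joint passes its speed limit or range.

## Working session

There is one attempt and no reset: what is moved stays moved. The work goes in short steps, Python scripts to look and compute and a tool call to move; the robot and the scene stay as the last step left them, time stands still between calls to the robot, and variables do not carry over. Pictures are saved under pics/ and viewed, about 8 in all and at most 12, crops included, and the job is handed in when it is done.

Besides the shell and the picture viewer there is one more tool, called after "Request:" as a command line: name --argument value ..., lists and objects as JSON in quotes. play_rows: Moves the arm, as the interface text tells. Its arguments: {"type":"object","properties":{"commands":{"type":"array","items":{"type":"object","properties":{"delta_rot":{"type":"array","items":{"type":"number","minimum":-1,"maximum":1}},"travel":{"type":"array","items":{"type":"number","minimum":-1,"maximum":1}},"gripper":{"type":"number"}}}},"force":{"type":"number"}},"required":["commands"]}

```bash
mkdir -p pics; cat > h.py <<'E'
import numpy as np, cv2
from scipy.spatial.transform import Rotation as R
from plant import r, viewer
def rot(s):
    a=np.array(s["attitude"],float)
    return a if a.shape==(3,3) else R.from_quat(a).as_matrix()
def deproj(s,px,py,z):
    px,py,z=map(np.asarray,(px,py,z))
    c=np.stack([(px-s["cx"])/s["fx"]*z,-(py-s["cy"])/s["fy"]*z,-z],-1)
    return c@rot(s).T+np.array(s["origin"])
def onplane(s,px,py,h):
    d=deproj(s,px,py,1.0)-np.array(s["origin"])
    o=np.array(s["origin"]); return o+d*(h-o[2])/d[2]
def save(s,n): cv2.imwrite("pics/"+n,cv2.cvtColor(s["color"],cv2.COLOR_RGB2BGR))
E
python3 - <<'E'
from h import *
np.set_printoptions(precision=4,suppress=True)
ims=[]
for c in ("top","side"):
    s=viewer.snapshot(c); save(s,c+"0.png")
    print(c,s["origin"],s["attitude"],s["fx"],s["cx"],s["cy"],[k for k in s])
    for l,h in (("round_tab_top",.06),("round_lid_hinge",.07),("round_lid_edge",.07),("holder_round",0),("slot_tab_top",.06),("slot_lid_hinge",.07),("holder_slot",0),("dropper",0),("timer",0),("cassette",0)):
        for d in viewer.pinpoint(c,l)[:2]:
            u,v=d["at"]; z=s["z_map"][int(round(v)),int(round(u))]
            print(l,round(d["conf"],2),np.round([u,v]),onplane(s,u,v,h),"depth:",deproj(s,u,v,z))
print(r.get_state())
E
```

```text
top [ 0.432  -0.164   0.9314] [ 0.0281 -0.0543 -0.701   0.7105] 352.4779704886971 254.02429035284257 194.28526664241912 ['color', 'z_map', 'fx', 'fy', 'cx', 'cy', 'origin', 'attitude']
round_tab_top 0.55 [175. 220.] [ 0.4667 -0.0022  0.06  ] depth: [ 0.4666 -0.0025  0.0615]
round_lid_hinge 0.83 [175. 167.] [0.5988 0.0009 0.07  ] depth: [ 0.5971 -0.0008  0.0789]
holder_round 0.75 [180. 187.] [ 0.5567 -0.0028  0.    ] depth: [ 0.5452 -0.0176  0.086 ]
slot_tab_top 0.58 [290. 218.] [ 0.4765 -0.286   0.06  ] depth: [ 0.4764 -0.2857  0.0621]
slot_lid_hinge 0.87 [278. 169.] [ 0.5985 -0.2557  0.07  ] depth: [ 0.597  -0.2549  0.0776]
timer 0.98 [331. 246.] [ 0.4082 -0.4033  0.    ] depth: [ 0.409  -0.3957  0.0295]
cassette 0.57 [218. 231.] [ 0.4428 -0.1049  0.    ] depth: [ 0.4427 -0.1053  0.0065]
side [0.1108 0.6197 0.4688] [-0.1282  0.5292  0.8136 -0.2042] 422.9114425712569 246.64682998292324 187.83987469139473 ['color', 'z_map', 'fx', 'fy', 'cx', 'cy', 'origin', 'attitude']
round_tab_top 0.61 [230. 230.] [0.4718 0.0019 0.06  ] depth: [0.4699 0.0051 0.0621]
round_lid_hinge 0.82 [172. 212.] 
[... 801 characters left out ...]
] depth: [ 0.4036 -0.384   0.0172]
cassette 0.49 [268. 236.] [ 0.4398 -0.1079  0.    ] depth: [ 0.4339 -0.0948  0.0085]
cassette 0.25 [195. 243.] [ 0.5617 -0.0066  0.    ] depth: [0.5234 0.0466 0.0399]
{'clock': 1.1, 'q': array([ 1.3028,  0.6891, -0.1946,  1.5653,  0.1573,  0.9025, -0.2151]), 'qd': array([ 0.0004, -0.0002,  0.0014, -0.0003,  0.0007,  0.0004,  0.0004]), 'joint_torque': array([ -0.    , -52.7489,  -1.267 , -15.3743,  -0.0519,  -0.0005,
         0.    ]), 'tool_pos': array([ 0.1858, -0.5968,  0.2387]), 'eef_rot': array([0.9886, 0.1504, 0.    , 0.    ]), 'contact_force': array([ 0.2091,  0.6168, -1.0318]), 'moment': array([0.0133, 0.0403, 0.0303]), 'opening': 0.9995238459791039}
```

```bash
sleep 1; python3 -c "
import cv2,numpy as np
a=cv2.imread('pics/top0.png');b=cv2.imread('pics/side0.png')
cv2.imwrite('pics/both0.png',cv2.resize(np.hstack([a,b]),(800,300),interpolation=cv2.INTER_AREA))"
```

```text
(no output)
```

View pics/top0.png

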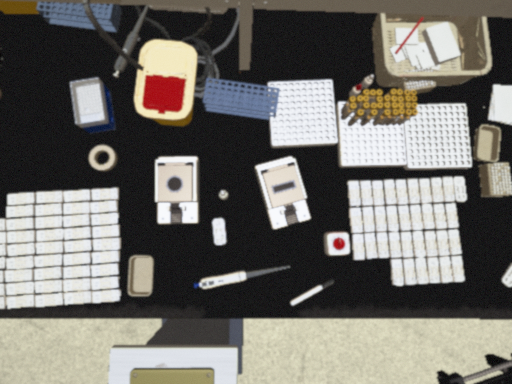

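View pics/side0.png

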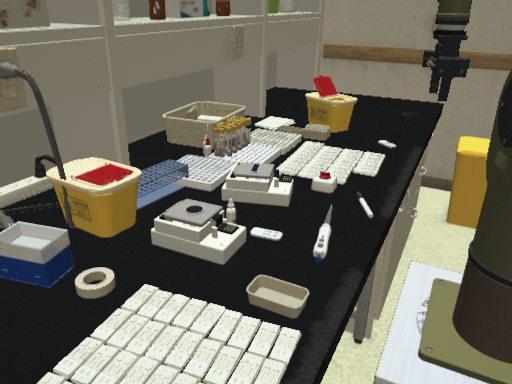

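The top view shows the round window at pixel (175,184), on the left holder with its tab at (175,213). The slot holder is at (283,187), the dropper at (223,195) and the cassette at (219,231). In the side view the round holder is at (198,230). Next I measure its axis.

```bash
python3 - <<'E'
from h import *
np.set_printoptions(precision=4,suppress=True)
s=viewer.snapshot("top")
vv,uu=np.mgrid[0:384,0:512]
P=deproj(s,uu,vv,s["z_map"])
box=(uu>140)&(uu<212)&(vv>145)&(vv<235)&(s["z_map"]>0)
m=box&(P[...,2]>.05)
rc=cv2.minAreaRect((P[m][:,:2]*1000).astype(np.float32)); print(rc,cv2.boxPoints(rc))
l=m&(P[...,2]>.074); rc=cv2.minAreaRect((P[l][:,:2]*1000).astype(np.float32)); print("lid",rc,np.median(P[l][:,2]))
for lab in ("round_tab","round_lid","holder_round"):
    for d in viewer.outline_of("top",lab)[:1]:
        p=P[d["pixels"]&box]; print(lab,d["conf"],d["at"],len(p),p.mean(0),p.min(0),p.max(0))
# height profile along the axis
for x in np.arange(.43,.63,.008):
    k=box&(abs(P[...,0]-x)<.004)&(abs(P[...,1])<.008); k2=box&(abs(P[...,0]-x)<.004)&(abs(P[...,1])<.05)&(abs(P[...,1])>.025)&(P[...,2]>.02)
    print(round(x,3),np.median(P[k][:,2]) if k.any() else None,np.median(P[k2][:,2]) if k2.any() else None)
s2=viewer.snapshot("side")
a=cv2.resize(s["color"][145:235,130:220],(400,400),interpolation=cv2.INTER_CUBIC)
b=cv2.resize(s2["color"][190:270,145:255],(550-150,400-109),interpolation=cv2.INTER_CUBIC)
b=cv2.copyMakeBorder(b,0,400-b.shape[0],0,0,cv2.BORDER_CONSTANT)
cv2.imwrite("pics/crop1.png",cv2.cvtColor(np.hstack([a,b]),cv2.COLOR_RGB2BGR))
E
```

```text
((541.298583984375, -3.9933624267578125), (156.84974670410156, 99.6568603515625), 1.5808316469192505) [[461.5289  43.6526]
 [464.2782 -55.9664]
 [621.0682 -51.6393]
 [618.319   47.9796]]
lid ((552.576171875, -2.760761260986328), (113.77686309814453, 85.2411880493164), 0.8952705264091492) 0.08056747335862807
round_tab 0.76 [177.3, 213.4] 209 [ 0.4839 -0.0066  0.0646] [ 0.4629 -0.0201  0.0569] [0.5082 0.0077 0.0821]
round_lid 0.9 [178.6, 183.0] 1349 [ 0.5578 -0.0034  0.0806] [ 0.51   -0.0457  0.047 ] [0.61   0.0393 0.0867]
holder_round 0.6 [177.0, 188.9] 2863 [ 0.5412 -0.0079  0.0652] [ 0.4597 -0.056  -0.0012] [0.6316 0.0587 0.0867]
0.43 0.000237218314419807 None
0.438 0.00021663928046677938 None
0.446 -0.0002614746721615324 None
0.454 0.0003470413854728682 None
0.462 0.04860816239233323 0.04085437736927067
0.47 0.059856111690539615 0.04264398259367247
0.478 0.06005892031026361 0.04206792194407677
0.486 0.060135998193157625 0.042273221088503066
0.494 0.06148325311921515 0.0422327445774866
0.502 0.07961254049445404 0.0420813903390615
0.51 0.07885961327415492 0.04363338802056982
0.518 0.08106038763295609 0.08003659856282375
0.526 0.08098741970857726 0.08013636077690417
0.534 0.08221959560370673 0.07982786284522841
0.542 0.08356304096005251 0.08009045629551337
0.55 0.08265709158268425 0.07998304873854056
0.558 0.08299862224638865 0.07998157830066022
0.566 0.08220429004469515 0.07932713825483634
0.574 0.08218796587737415 0.07946728704749018
0.582 0.08056732915889342 0.07915852238937449
0.59 0.0801939438371429 0.0795316200198447
0.598 0.07948399053897459 0.07840055091561782
0.606 0.07740612838375827 0.07415465019434925
0.614 0.06776085994638092 0.0683789246675306
0.622 0.06827032855175441 0.06445465713863019
```

View pics/crop1.png

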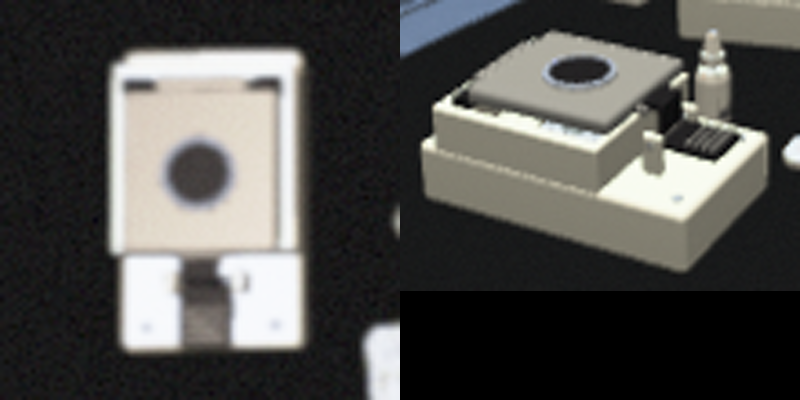

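Request:
play_rows --commands '[{"delta_rot": [0, 0, 0], "travel": [0.25, -0.27, 0], "gripper": -1}, {"delta_rot": [0, 0, 0], "travel": [0.5, -0.53, 0], "gripper": -1}, {"delta_rot": [0, 0, 0], "travel": [0.75, -0.8, 0], "gripper": -1}, {"delta_rot": [0, 0, 0], "travel": [0.75, -0.8, 0], "gripper": -1}]'

```text
clock: 1.85
tool_pos: [0.2602, -0.4445, 0.2391]
eef_rot: [0.988, 0.154, 0.001, -0.001]
contact_force: [0.1, -0.3, -0.7]
opening: 0.568
```

Request:
play_rows --commands '[{"delta_rot": [0, 0, 0], "travel": [0.25, -0.27, 0], "gripper": -1}, {"delta_rot": [0, 0, 0], "travel": [0.5, -0.53, 0], "gripper": -1}, {"delta_rot": [0, 0, 0], "travel": [0.75, -0.8, 0], "gripper": -1}, {"delta_rot": [0, 0, 0], "travel": [0.75, -0.8, 0], "gripper": -1}]'

```text
clock: 2.35
tool_pos: [0.3316, -0.2978, 0.239]
eef_rot: [0.988, 0.154, 0.001, -0.0]
contact_force: [-1.1, -0.5, 0.4]
opening: 0.117
```

Request:
play_rows --commands '[{"delta_rot": [0, 0, 0], "travel": [0.25, -0.27, 0], "gripper": -1}, {"delta_rot": [0, 0, 0], "travel": [0.5, -0.53, 0], "gripper": -1}, {"delta_rot": [0, 0, 0], "travel": [0.75, -0.8, 0], "gripper": -1}, {"delta_rot": [0, 0, 0], "travel": [0.75, -0.8, 0], "gripper": -1}]'

```text
clock: 2.85
tool_pos: [0.4037, -0.1503, 0.2389]
eef_rot: [0.988, 0.154, 0.001, -0.0]
contact_force: [-0.0, -0.9, 0.2]
opening: 0.009
```

Request:
play_rows --commands '[{"delta_rot": [0, 0, 0.045], "travel": [0.25, -0.27, 0.1], "gripper": -1}, {"delta_rot": [0, 0, 0.089], "travel": [0.5, -0.53, 0.3], "gripper": -1}, {"delta_rot": [0, 0, 0.089], "travel": [0.73, -0.8, 0.5], "gripper": -1}, {"delta_rot": [0, 0, 0.089], "travel": [0.73, -0.8, 0.6], "gripper": -1}, {"delta_rot": [0, 0, 0.089], "travel": [0.73, -0.8, 0.6], "gripper": -1}]'

```text
clock: 3.48
tool_pos: [0.4696, -0.0077, 0.1477]
eef_rot: [1.0, 0.01, -0.001, 0.001]
contact_force: [-0.3, -0.8, -0.6]
opening: 0.003
```

```bash
python3 - <<'E'
from h import *
np.set_printoptions(precision=4,suppress=True)
s2=viewer.snapshot("side"); s=viewer.snapshot("top")
print(r.get_state()["tool_pos"],r.get_state()["opening"],r.get_state()["contact_force"])
for l,h in (("round_tab_top",.06),("round_lid_hinge",.07),("round_lid_edge",.07)):
    for d in viewer.pinpoint("side",l)[:1]: print(l,d["conf"],d["at"],onplane(s2,*d["at"],h))
b=cv2.resize(s2["color"][110:290,120:360],(800,600),interpolation=cv2.INTER_CUBIC)
# mark tab points
def proj(s,p):
    c=(np.array(p)-s["origin"])@rot(s); return s["cx"]-s["fx"]*c[0]/c[2],s["cy"]+s["fy"]*c[1]/c[2]
for p,col in (((.475,-.005,.06),(255,0,0)),((.470,-.0055,.06),(0,255,0)),((.4696,-.0077,.1477),(255,0,255)),((.606,-.002,.07),(0,255,255))):
    u,v=proj(s2,p); cv2.circle(b,(int((u-120)/.3),int((v-110)/.3)),4,col,-1)
cv2.imwrite("pics/s2.png",cv2.cvtColor(b,cv2.COLOR_RGB2BGR))
E
```

```text
[ 0.4702 -0.0081  0.1491] 0.007589180794323192 [ 0.0631 -0.3849  0.4925]
round_tab_top 0.69 [225.5, 228.1] [ 0.483  -0.0014  0.06  ]
round_lid_hinge 0.67 [171.9, 209.4] [ 0.6111 -0.0006  0.07  ]
round_lid_edge 0.65 [215.6, 218.9] [ 0.5099 -0.0087  0.07  ]
```

View pics/s2.png

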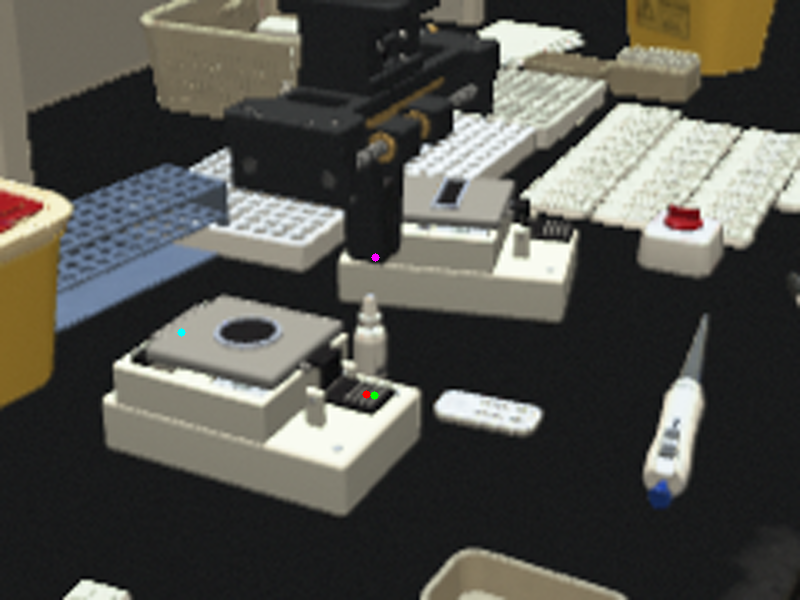

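The view shows the shut fingers (375,258 in the crop) above the deck, in line with the tab at (368,394). Guard posts stand beside the catch only. I'll descend now.

Request:
play_rows --commands '[{"delta_rot": [0, 0, 0], "travel": [0, -0.02, 0.25], "gripper": -1}, {"delta_rot": [0, 0, 0], "travel": [0, -0.02, 0.45], "gripper": -1}, {"delta_rot": [0, 0, 0], "travel": [0, -0.02, 0.54], "gripper": -1}, {"delta_rot": [0, 0, 0], "travel": [0, -0.02, 0.54], "gripper": -1}]'

```text
clock: 4.22
tool_pos: [0.4697, -0.003, 0.0676]
eef_rot: [1.0, 0.011, -0.0, 0.0]
contact_force: [0.4, -0.4, -0.0]
opening: 0.006
```

Request:
play_rows --commands '[{"delta_rot": [0, 0, 0], "travel": [0, 0, 0.02], "gripper": -1}, {"delta_rot": [0, 0, 0], "travel": [0, 0, 0.04], "gripper": -1}, {"delta_rot": [0, 0, 0], "travel": [0, 0, 0.06], "gripper": -1}, {"delta_rot": [0, 0, 0], "travel": [0, 0, 0.06], "gripper": -1}]'

```text
clock: 4.72
tool_pos: [0.4703, -0.0026, 0.0589]
eef_rot: [1.0, 0.011, 0.0, 0.0]
contact_force: [0.2, -0.2, 0.4]
opening: 0.007
```

Request:
play_rows --commands '[{"delta_rot": [0, 0, 0], "travel": [0, 0, 0.01], "gripper": -1}, {"delta_rot": [0, 0, 0], "travel": [0, 0, 0.02], "gripper": -1}, {"delta_rot": [0, 0, 0], "travel": [0, 0, 0.025], "gripper": -1}, {"delta_rot": [0, 0, 0], "travel": [0, 0, 0.03], "gripper": -1}, {"delta_rot": [0, 0, 0], "travel": [0, 0, 0.03], "gripper": -1}]'

```text
clock: 5.35
tool_pos: [0.4705, -0.0026, 0.0544]
eef_rot: [1.0, 0.011, 0.001, -0.0]
contact_force: [1.9, -0.2, 5.2]
opening: 0.004
```

```bash
python3 - <<'E'
from h import *
s2=viewer.snapshot("side")
print(r.get_state()["tool_pos"],r.get_state()["contact_force"])
for d in viewer.pinpoint("side","round_lid_edge")[:2]:
    u,v=d["at"]; print(d["conf"],u,v,deproj(s2,u,v,s2["z_map"][int(v),int(u)]))
cv2.imwrite("pics/s3.png",cv2.cvtColor(cv2.resize(s2["color"][140:280,130:310],(720,560),interpolation=cv2.INTER_CUBIC),cv2.COLOR_RGB2BGR))
E
```

```text
[ 0.47042728 -0.00253346  0.05437049] [ 1.78603718 -0.04215257  5.20382032]
0.77 204.3 187.3 [ 0.53195797 -0.00555751  0.13514759]
```

View pics/s3.png

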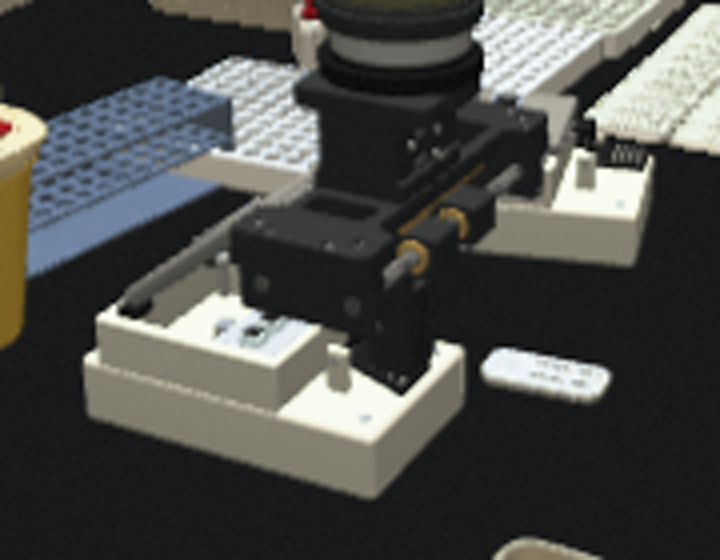

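The lid has sprung up: its edge is at (0.532, -0.006, 0.135), which fits about 0.7 rad. The picture shows it raised behind the gripper body with clearance. Now I'll go up off the tab, then push back.

Request:
play_rows --commands '[{"delta_rot": [0, 0, 0], "travel": [-0.03, 0, -0.1], "gripper": -1}, {"delta_rot": [0, 0, 0], "travel": [-0.03, 0, -0.25], "gripper": -1}, {"delta_rot": [0, 0, 0], "travel": [-0.03, 0, -0.41], "gripper": -1}, {"delta_rot": [0, 0, 0], "travel": [-0.03, 0, -0.41], "gripper": -1}]'

```text
clock: 5.95
tool_pos: [0.4649, -0.0028, 0.1172]
eef_rot: [1.0, 0.011, 0.0, 0.0]
contact_force: [0.3, 0.7, 0.3]
opening: 0.005
```

Request:
play_rows --commands '[{"delta_rot": [0, 0, 0], "travel": [0.08, 0, 0], "gripper": -1}, {"delta_rot": [0, 0, 0], "travel": [0.16, 0, 0], "gripper": -1}, {"delta_rot": [0, 0, 0], "travel": [0.24, 0, 0], "gripper": -1}, {"delta_rot": [0, 0, 0], "travel": [0.3, 0, 0], "gripper": -1}, {"delta_rot": [0, 0, 0], "travel": [0.36, 0, -0.02], "gripper": -1}, {"delta_rot": [0, 0, 0], "travel": [0.42, 0, -0.06], "gripper": -1}, {"delta_rot": [0, 0, 0], "travel": [0.48, 0, -0.1], "gripper": -1}, {"delta_rot": [0, 0, 0], "travel": [0.53, 0, -0.12], "gripper": -1}, {"delta_rot": [0, 0, 0], "travel": [0.53, 0, -0.12], "gripper": -1}]'

```text
clock: 7.08
tool_pos: [0.5462, -0.0009, 0.134]
eef_rot: [1.0, 0.011, 0.001, -0.0]
contact_force: [-0.4, -0.1, -0.4]
opening: 0.009
```

```bash
python3 - <<'E'
from h import *
s2=viewer.snapshot("side")
print(r.get_state()["tool_pos"],r.get_state()["contact_force"])
for d in viewer.pinpoint("side","round_lid_edge")[:2]:
    u,v=d["at"]; print(d["conf"],u,v,deproj(s2,u,v,s2["z_map"][int(v),int(u)]))
cv2.imwrite("pics/s4.png",cv2.cvtColor(cv2.resize(s2["color"][100:280,110:310],(666,600),interpolation=cv2.INTER_CUBIC),cv2.COLOR_RGB2BGR))
E
```

```text
[ 0.54537441 -0.00090303  0.1337729 ] [-0.45157815 -0.40016923 -0.55951489]
0.65 191.5 173.6 [0.54542611 0.01562092 0.16868873]
```

View pics/s4.png

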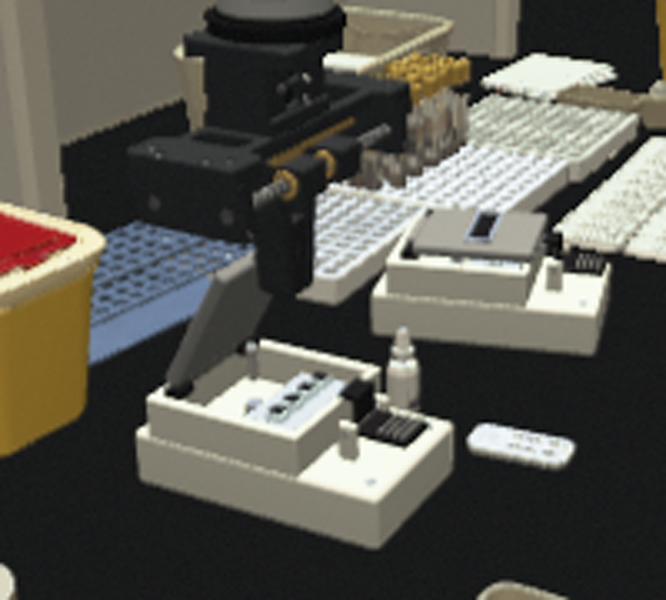

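The fingers (285,270 in the crop) are pushing the lid, now at about 1.0 rad. The tab is back up, and the holder and neighbours look unmoved. I'll continue.

Request:
play_rows --commands '[{"delta_rot": [0, 0, 0], "travel": [0.05, 0, -0.02], "gripper": -1}, {"delta_rot": [0, 0, 0], "travel": [0.1, 0, -0.03], "gripper": -1}, {"delta_rot": [0, 0, 0], "travel": [0.15, 0, -0.05], "gripper": -1}, {"delta_rot": [0, 0, 0], "travel": [0.2, 0, -0.05], "gripper": -1}, {"delta_rot": [0, 0, 0], "travel": [0.25, 0, -0.05], "gripper": -1}, {"delta_rot": [0, 0, 0], "travel": [0.3, 0, -0.05], "gripper": -1}, {"delta_rot": [0, 0, 0], "travel": [0.35, 0, -0.05], "gripper": -1}, {"delta_rot": [0, 0, 0], "travel": [0.4, 0, -0.05], "gripper": -1}, {"delta_rot": [0, 0, 0], "travel": [0.44, 0, -0.05], "gripper": -1}, {"delta_rot": [0, 0, 0], "travel": [0.48, 0, -0.05], "gripper": -1}, {"delta_rot": [0, 0, 0], "travel": [0.48, 0, -0.05], "gripper": -1}, {"delta_rot": [0, 0, 0], "travel": [0.48, 0, -0.05], "gripper": -1}]'

```text
clock: 8.68
tool_pos: [0.6166, 0.0007, 0.1412]
eef_rot: [1.0, 0.011, -0.0, 0.0]
contact_force: [0.7, 0.2, 0.1]
opening: 0.006
```

```bash
python3 - <<'E'
from h import *
s2=viewer.snapshot("side")
print(r.get_state()["tool_pos"],r.get_state()["contact_force"])
cv2.imwrite("pics/s5.png",cv2.cvtColor(cv2.resize(s2["color"][100:280,110:310],(666,600),interpolation=cv2.INTER_CUBIC),cv2.COLOR_RGB2BGR))
E
```

```text
[0.61655165 0.00063931 0.14119582] [ 0.352502   -0.68925052  0.21380617]
```

View pics/s5.png

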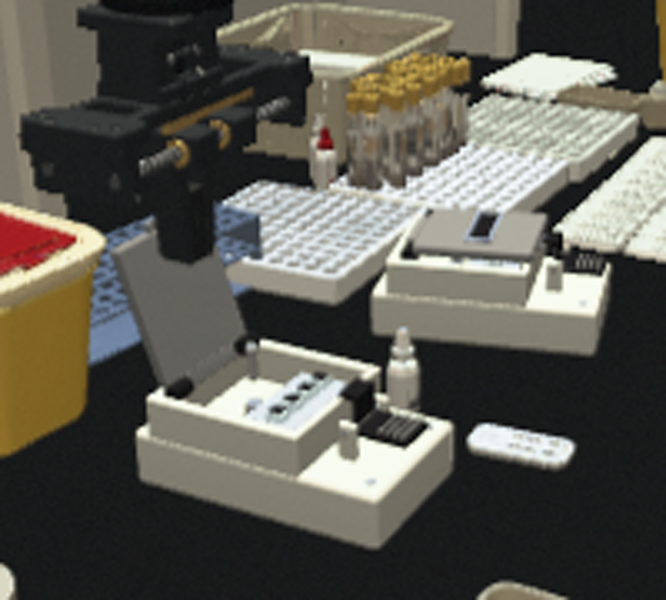

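The lid now leans back past upright. I'll retreat forward and up.

Request:
play_rows --commands '[{"delta_rot": [0, 0, 0], "travel": [-0.1, 0, 0], "gripper": -1}, {"delta_rot": [0, 0, 0], "travel": [-0.3, 0, -0.1], "gripper": -1}, {"delta_rot": [0, 0, 0], "travel": [-0.5, 0, -0.4], "gripper": -1}, {"delta_rot": [0, 0, 0], "travel": [-0.7, 0, -0.7], "gripper": -1}, {"delta_rot": [0, 0, 0], "travel": [-0.9, 0, -0.8], "gripper": -1}, {"delta_rot": [0, 0, 0], "travel": [-0.9, 0, -0.8], "gripper": -1}, {"delta_rot": [0, 0, 0], "travel": [-0.9, 0, -0.8], "gripper": -1}, {"delta_rot": [0, 0, 0], "travel": [-0.9, 0, -0.8], "gripper": -1}]'

```text
clock: 9.72
tool_pos: [0.4825, -0.0022, 0.2604]
eef_rot: [1.0, 0.011, -0.0, 0.0]
contact_force: [0.2, -0.1, 0.4]
opening: 0.006
```

```bash
python3 - <<'E'
from h import *
np.set_printoptions(precision=4,suppress=True)
s2=viewer.snapshot("side")
print(r.get_state()["tool_pos"],r.get_state()["contact_force"])
P=deproj(s2,*np.meshgrid(np.arange(512),np.arange(384)),s2["z_map"])
d=viewer.outline_of("side","round_lid")[0]; m=cv2.erode(d["pixels"].astype(np.uint8),np.ones((5,5)))>0
q=P[m]; q=q[(q[:,2]>.08)&(q[:,2]<.18)]; c=np.median(q,0); q=q[np.linalg.norm(q-c,axis=1)<.07]
n=np.linalg.svd(q-q.mean(0))[2][2]; n*=-np.sign(n[0]); print(d["conf"],len(q),"normal",n,"lid angle",np.arctan2(-n[0],-n[2]),q.min(0),q.max(0))
for l in ("holder_round","round_tab_top","holder_slot","slot_tab_top","dropper","timer","cassette"):
    for e in viewer.pinpoint("side",l)[:1]: print(l,round(e["conf"],2),onplane(s2,*e["at"],.06 if "top" in l else 0))
cv2.imwrite("pics/s6.png",cv2.cvtColor(cv2.resize(s2["color"][100:280,110:310],(666,600),interpolation=cv2.INTER_CUBIC),cv2.COLOR_RGB2BGR))
E
```

```text
[ 0.4824 -0.0022  0.2604] [-0.3918 -0.4397 -0.5119]
0.7 998 normal [-0.9452 -0.0342  0.3246] lid angle 1.9015814583218522 [ 0.607  -0.0347  0.0802] [0.638  0.0431 0.1602]
holder_round 0.97 [ 0.5561 -0.0002  0.    ]
round_tab_top 0.48 [0.4767 0.0019 0.06  ]
holder_slot 0.93 [ 0.5587 -0.2806  0.    ]
slot_tab_top 0.43 [ 0.4878 -0.3075  0.06  ]
dropper 0.7 [ 0.5278 -0.1136  0.    ]
timer 0.59 [ 0.4092 -0.4038  0.    ]
cassette 0.82 [ 0.4318 -0.0975  0.    ]
```

View pics/s6.png

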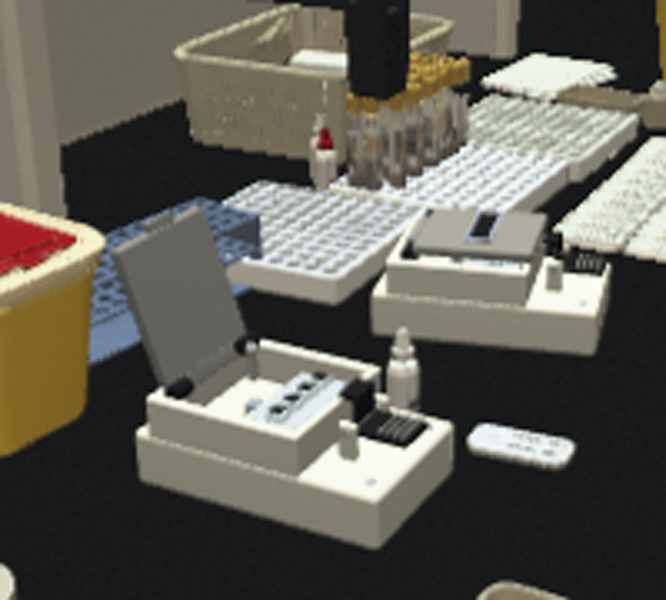

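The lid measures 1.90 rad and the tab is back up. The slot lid is shut, nothing has moved visibly, and the arm is clear.

```bash
python3 -c "
from plant import r
print(r.finish_job())"
```

```text
the job is handed in; nothing more can be done
None
```

The round-window holder is open and the job is handed in; the interface gives no verdict.

**What I did:** with the fingers shut, I pressed the release tab, reading about 5 N. The lid sprang up by itself to about 0.7 rad. I then pushed it back past upright from the front and withdrew the arm up and clear.

**Last checks, at about 9.8 s of the 40 s allowed:**
- **Round lid:** the depth fit puts it at 1.90 rad, which is its stop.
- **Tab:** it looks sprung back. I judged this from the picture only, not from a measured angle.
- **Other holder:** its lid is shut.
- **Holders and bystanders:** the round holder's position came out within about 3 mm of its first reading. The others shifted by up to about 20 mm between camera readings. I put this down to scatter in the networks' estimates, because the pictures show nothing displaced.
- **Contact:** the force reading is below 1 N, with the gripper well clear of everything.

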